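Tighten the repacked gland nut of the brush-rinsing tap

ROBOT

A 6-joint arm with a two-finger parallel gripper is mounted at the origin on the work surface. World frame = base frame: x ahead of the robot, y to its left, z up, the work surface at z = 0. Lengths are in m, angles in degrees, forces in N, time in s.
With the tool pointing down it reaches from about 0.425 to 0.95 m from the base axis. Payload 14.7 kg.
Tool frame: the origin (TCP) lies on the centre line of the jaws, within the pads' length; the fingertips stand 22 mm ahead of it and the grasp point (between the pads) lies 3 mm ahead of it; z points along the fingers, y is the direction in which the jaws open and shut (so a half turn about z gives the same grasp; the last joint's range is limited). The gripper opens to 85 mm and grips with 20 to 120 N. Pads are 22 mm wide; open, the fingers measure 114 mm over their backs; the gripper's body (76 mm by 85 mm) begins 54 mm behind the grasp point. The pads swing forward as they close: fully open they stand 13 mm farther back than shut.
Start: joints at [65.054, 27.513, 91.461, -0, 61.026, -2.67], TCP at [0.246, 0.601, 0.253] pointing down, gripper open.
Joint ranges: [-157.49, 157.49], [-46.99, 117.5], [13.45, 153.17], [-89.5, 269.5], [5.16, 153.95], [-167.48, 167.48]. Speed limits (degrees/s): [108.29, 108.29, 136.94, 172.46, 172.46, 172.46].

INTERFACE

Orientations are given as [roll, pitch, yaw] about the fixed x, y, z axes, in that order (R = Rz(yaw) Ry(pitch) Rx(roll)).
In Python, from rig import telemetry, imaging, workorder gives the robot as it stands. The module is installed in compiled form; this text tells all that it offers.
- The arm moves only by the tool move_arm, never from a script. Its argument "plan" is a list of rows, each a list of 7 numbers: the shift along the tool's x, y, z in cm, then the turn, a rotation vector about the tool's x, y, z in units of 6 degrees (1.0 is 6 degrees), then the closure in counts, from 0 (fully open) to 255 (shut). In form: [[tx, ty, tz, wx, wy, wz, claw], ...]. A call has 1 to 8 rows; each row shifts and turns the commanded pose from where the row before left it, along the tool's axes as they then stand; what a row does not reach is not made up. A row lasts 1/12 s, in which the tool goes at most 41.7 mm and 7.16 degrees, less where a joint would pass 70% of its speed; a pose out of reach is approached as far as the arm can. A call with a gripper value outside its range is refused whole. The fingers move at their own pace and stop on an object; the grip force is fixed at half the most. Time passes only in rows, so rows that do not move let the fingers close. It gives the time, the measured TCP pose, the force and the opening at its end, in the units of the state.
- telemetry.get_state(): the state, without advancing time (a new reading comes with each control period).
- imaging.camera(name): name is "scene" or "top" or "wrist"; returns a dict with "frame" (420x560x3 uint8, red, green, blue), "range_z" (420x560 float32, m along the optical axis (not along the pixel's ray), 0 where there is no reading), "camera_matrix" (3x3 intrinsics, pixels), "R" (3x3) and "t" (3): a world point X has camera coordinates R X + t. Camera axes: x right, y down, z forward; pixel columns grow to the right and rows downward; lengths in m; the calibration is good to about 2 mm. A picture is of the moment at which its call begins.
- workorder.job_done(): hands the job in, once; it reports no verdict.
The state is a dict: "time_s": time; "q": joint angles; "joint_vel": joint speeds; "effort": joint torques, N m; "position": TCP position; "ee_rot": TCP orientation; "wrist_force": force on the tool from outside, world axes, zero at the start; "ft_torque": the same for the moment, N m; "finger_gap": opening from 0.0 (shut) to 1.0 (fully open).
Only numpy, scipy, OpenCV 4.12 (cv2) and the standard library are available. Lean on these libraries where they do the work, as an engineer would, in place of code of your own. Each camera call takes 0.05 s, during which the arm holds its last target. There are 200 camera calls.

TASK

The stop valve of the brush-rinsing pan has just been repacked: run its gland nut down clockwise with the fingers until it is finger-tight and no further, then give it a quarter turn more with the spanner that fits it, and lay that spanner back flat on the rubber mat. Handle the valve gently: never force the spanner against the nut, do not push on the spindle, do not use the fingers for the quarter turn, and leave everything else where it is.

Things in the scene. Friction and masses are not known exactly. Their poses are not given: they have to be found in the camera images.
- nut: Brass hexagon gland nut on top of the valve, axis vertical, 32 mm across flats, 36 mm across corners, 18 mm of flats, already started on its thread (lead 1 mm a turn). Origin on its axis at mid height, 132 to 133 mm above the table, 10 mm below its top; z up, x square to one pair of flats (the others at 60 and 120 degrees). Clockwise seen from above tightens.
- bonnet: Fixed brass neck under the nut, 24 mm thick, threaded, then a hexagon 36 mm across flats whose top is 24 mm below its origin. Origin where the nut's origin is at finger-tight. The nut starts 0.2 to 0.45 turn short of that, runs freely (0.1 N m), then takes up with a sudden rise to 0.45 N m: finger-tight, to be felt (readings are too coarse). Beyond, 0.45 to 0.6 N m; it stays where left.
- spindle: The valve's bare steel spindle, fixed, upright, 10 mm thick, standing up through the nut to 34 mm above its own origin, which lies on the nut's axis at the nut's mid height.
- valve: Fixed rinsing station: brass valve on a steel base plate 85 x 150 mm, 22 mm copper pipes along its y axis, centre line 75 mm above the table, and an open steel pan 325 x 265 mm, 60 mm high, on its -y side. Origin on the table below the nut's axis; z up. But for bonnet, nut and spindle nothing is higher than 97 mm.
- mat: Black rubber tool mat, 330 (its x) x 190 (its y) x 3 mm, fixed on the table. Origin at the centre of its underside.
- spanner: The spanner that fits: steel, single-ended, open, 265 mm long, 0.34 kg, the larger one on the mat, lying flat. Origin on its underside, midway between the jaws, where the axis of a fully seated nut lies; x from handle end to head, z up. The mouth opens 15 degrees (0.262 rad) to the left of x (anticlockwise from above). Jaw opening 33.5 mm: about 5 degrees of play on the nut.
- spanner_grip (a point): Middle of the large spanner's handle, 85 mm behind the jaw centre, near the centre of mass, 6 mm above the underside; axes as the spanner's. Handle 22 mm wide, 9 mm thick (1.5 to 10.5 mm above the underside), reaching from 50 to 235 mm behind the jaw centre. Head 12 mm thick, 69 mm wide; jaw tips rounded, 16 mm ahead of the jaw centre, throat 19.5 mm behind it.
- spanner_small: A smaller spanner of the same kind (190 mm long, jaw opening 21.5 mm) on the mat: it does not fit. Leave it. Origin and axes as for the large one.
- handwheel: The valve's red handwheel, taken off, 68 mm across, 18 mm high, lying on the table. Leave it. Origin at the centre of its underside.
- ring_tin: Round tin of packing rings, 52 mm across, 30 mm high. Leave it. Origin at the centre of its underside.

How it is judged (in metres and radians):
On the way, in this order (a step that is already met when the one before it is completed fails the run):
1. the nut has been run down with the fingers to finger-tight (from 10 degrees short to 20 degrees past the point where it takes up on the packing) (z of nut in the frame of bonnet between -5.56e-05 and 2.78e-05 m and contact force between the fingers and nut above 1 N and contact force between spanner and nut below 0.5 N), for 0.1 s.
2. the spanner has turned the nut at least 65 degrees past finger-tight (z of nut in the frame of bonnet below -0.0001806 m and contact force between spanner and nut above 0.5 N).
At the end, for the whole second after the job is handed in: The nut stands a quarter turn (90 degrees, give or take 25) past the point where it took up on the packing (lead 1 mm a turn); the large spanner lies flat (within 4.5 degrees) and at rest on the rubber mat, the middle of its handle within the mat's outline (z of nut in the frame of bonnet between -0.0003194 and -0.0001806 m and x of spanner_grip in the frame of mat between -0.165 and 0.165 m and y of spanner_grip in the frame of mat between -0.095 and 0.095 m and z of spanner_grip in the frame of mat below 0.014 m and angle between spanner's own z axis and vertical below 0.08 rad and linear speed of spanner below 0.02 m/s); the robot touches nothing.
It fails at once if the fingers turn the nut more than 20 degrees past finger-tight (z of nut in the frame of bonnet below -5.56e-05 m and contact force between the fingers and nut above 2 N).
It fails at once if the nut is overtightened, more than 115 degrees past finger-tight (z of nut in the frame of bonnet below -0.0003194 m).
It fails at once if the spanner is forced against the nut (over 90 N) (contact force between spanner and nut above 90 N).
It fails at once if the spindle is pushed with more than 15 N (contact force between anything else and spindle above 15 N).
It fails at once if a bystander is moved more than 30 mm (distance of any of spanner_small, handwheel, ring_tin from where it was at the start of the episode above 0.03 m).
It also fails if it takes over 72 s, if anything falls off the work surface, if the arm or the gripper's body presses on something with over 40 N, if the wrist force passes 120 N, or if a joint passes its speed limit or range.

## Working session

There is one attempt and no reset: what is moved stays moved. The work goes in short steps, Python scripts to look and compute and a tool call to move; the robot and the scene stay as the last step left them, time stands still between calls to the robot, and variables do not carry over. Pictures are saved under pics/ and viewed, about 8 in all and at most 12, crops included, and the job is handed in when it is done.

Besides the shell and the picture viewer there is one more tool, called in YAML: its name, and indented under it one key for each argument. move_arm: Moves the arm, as the interface text tells. Its arguments: {"type":"object","properties":{"plan":{"type":"array","items":{"type":"array","items":{"type":"number"}}}},"required":["plan"]}

```bash
mkdir -p pics
python3 - <<'E'
from rig import telemetry, imaging
import cv2, numpy as np
s=telemetry.get_state(); print(s)
ims=[]
for n in("scene","top","wrist"):
    c=imaging.camera(n); np.savez(f"{n}0.npz",**c)
    print(n,c["camera_matrix"].tolist(),np.round(c["R"],3).tolist(),c["t"])
    cv2.imwrite(f"pics/{n}0.png",c["frame"][...,::-1])
E
```

```text
{'time_s': 0.0, 'q': array([ 6.50530913e+01,  2.75510570e+01,  9.14955335e+01, -4.43090497e-04,
        6.10265489e+01, -2.67046251e+00]), 'joint_vel': array([ 0.0165261 ,  0.08189905, -0.02382547, -0.07660523,  0.05827903,
       -0.0037502 ]), 'effort': array([ 2.15287349e-03, -9.50663710e+01, -4.30172396e+01, -3.15812731e-04,
        1.25626096e-02,  5.63615458e-05]), 'position': array([0.24621461, 0.60112194, 0.25264717]), 'ee_rot': array([-1.79926922e+02, -3.02073574e-03,  1.57723767e+02]), 'wrist_force': array([-0.70620045, -0.72593594, -0.01975807]), 'ft_torque': array([ 0.0203708 , -0.05477056,  0.01238531]), 'finger_gap': 0.9935745204571067}
scene [[401.742030020643, 0.0, 271.5481220811076], [0.0, 401.742030020643, 208.34916718375007], [0.0, 0.0, 1.0]] [[-0.381, 0.924, -0.019], [0.587, 0.227, -0.777], [-0.714, -0.307, -0.629]] [ 0.02679243 -0.23633289  1.17990822]
top [[502.5115181908531, 0.0, 280.1419337069678], [0.0, 502.5115181908531, 204.5867342803096], [0.0, 0.0, 1.0]] [[0.023, -1.0, 0.017], [-0.982, -0.026, -0.187], [0.187, -0.012, -0.982]] [0.1579573  0.49324432 0.92793496]
wrist [[356.49419338103894, 0.0, 280.50634753792747], [0.0, 356.49419338103894, 205.68869369101134], [0.0, 0.0, 1.0]] [[0.379, 0.925, -0.002], [0.875, -0.358, 0.327], [0.302, -0.125, -0.945]] [-0.65010715 -0.04303216  0.38054501]
```

View pics/top0.png

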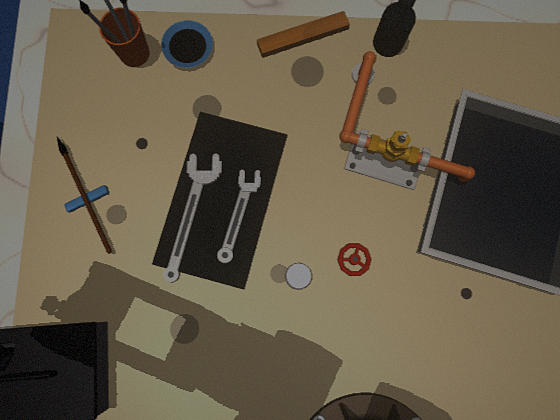

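View pics/scene0.png

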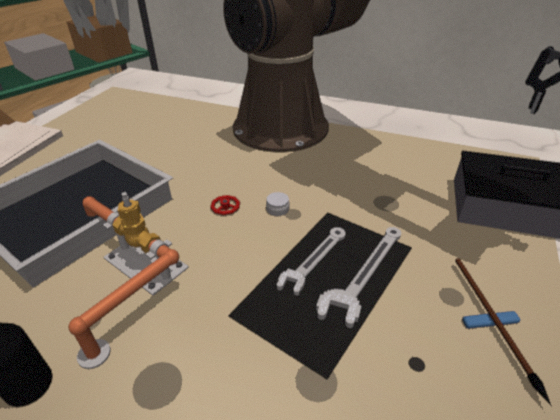

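The top view shows the nut at about (400,138), the large spanner's head at (204,168) with its handle end at (172,274), the small spanner at (249,180) to (225,255), the tin at (299,275) and the handwheel at (354,260).

```bash
cat > h.py <<'E'
import numpy as np, cv2
from scipy.spatial.transform import Rotation as Ro
def cloud(c):
    K,R,t=c["camera_matrix"],c["R"],c["t"]; Z=c["range_z"]
    v,u=np.indices(Z.shape); P=np.stack([(u-K[0,2])/K[0,0]*Z,(v-K[1,2])/K[1,1]*Z,Z],-1)
    return (P-t)@R
def ray(c,u,v,z):
    K,R,t=c["camera_matrix"],c["R"],c["t"]
    d=np.array([(u-K[0,2])/K[0,0],(v-K[1,2])/K[1,1],1])@R; o=-t@R
    return o+d*(z-o[2])/d[2]
def proj(c,X):
    p=np.atleast_2d(X)@c["R"].T+c["t"]; p=p@c["camera_matrix"].T; return p[:,:2]/p[:,2:]
E
python3 - <<'E'
from h import *
c=dict(np.load("top0.npz")); P=cloud(c); f=c["frame"].astype(int)
m=np.zeros(f.shape[:2],bool); m[145:290,150:232]=1
g=f.min(-1)
for (u,v) in((204,180),(190,215),(260,250),(299,275),(400,138),(400,150)): print(u,v,f[v,u],P[v,u].round(4))
m2=(m&(g>75)&(P[...,2]<.05)).astype(np.uint8)
# only on mat: largest component
n,l,st,ce=cv2.connectedComponentsWithStats(m2); print(st)
for (u,v) in ((204,180),(172,274),(299,275),(354,260),(200,113),(287,134),(245,288),(153,264)): print(u,v,ray(c,u,v,.01).round(4))
mn=(P[...,2]>.135)&(np.hypot(*(np.stack(np.indices(m.shape),-1)-[140,400]).transpose(2,0,1))<40)
q=P[mn];print(len(q),q.mean(0),q[:,2].max())
w=(P[...,2]>.15)&mn;print(P[w].mean(0) if w.any() else 0)
cv2.imwrite("pics/crop1.png",np.hstack([cv2.resize(c["frame"][110:180,360:440,::-1],None,fx=5,fy=5,interpolation=2),cv2.resize(c["frame"][145:215,165:245,::-1],None,fx=5,fy=5,interpolation=2)]))
E
```

```text
204 180 [126 124 119] [0.5411 0.3241 0.0151]
190 215 [88 85 83] [0.4692 0.3483 0.0141]
260 250 [137 125  97] [ 0.4049  0.2078 -0.0035]
299 275 [139 137 140] [0.3557 0.1307 0.0289]
400 138 [54 48 42] [ 0.5952 -0.0384  0.1499]
400 150 [52 40 15] [ 0.5813 -0.0448  0.1233]
[[     0      0    560    420 230082]
 [   150    145     82    145   4843]
 [   217    218     15     45    275]]
204 180 [0.5423 0.3249 0.01  ]
172 274 [0.3525 0.3773 0.01  ]
299 275 [0.3566 0.1297 0.01  ]
354 260 [0.3885 0.0217 0.01  ]
200 113 [0.6846 0.3405 0.01  ]
287 134 [0.6444 0.1592 0.01  ]
245 288 [0.329  0.2343 0.01  ]
153 264 [0.371  0.4156 0.01  ]
298 [ 0.57804053 -0.0283909   0.19319688] 1.0008739787232215
[0.50623938 0.02754127 0.42064383]
```

View pics/crop1.png

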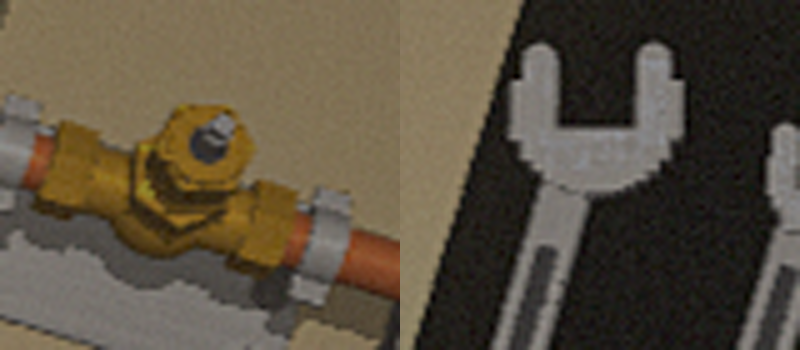

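```bash
cat >> h.py <<'E'
def tool(s): return Ro.from_euler('xyz',s["ee_rot"],degrees=True).as_matrix()
def delta(s,X,yaw=None):
    "cm in tool axes to world X; tool-z turn in 6-degree units to yaw, tilt fix"
    T=tool(s); d=T.T@(np.array(X)-s["position"])*100
    print("shift cm",d.round(2))
    if yaw is not None:
        G=Ro.from_euler('xyz',[180,0,yaw],degrees=True).as_matrix()
        print("turn units",(Ro.from_matrix(T.T@G).as_rotvec(degrees=True)/6).round(3))
E
python3 - <<'E'
from h import *
from rig import telemetry
s=telemetry.get_state(); T=tool(s)
w=dict(np.load("wrist0.npz")); C=-w["R"].T@w["t"]
print("cam in tool",(T.T@(C-s["position"])).round(4),"axes",(w["R"]@T).round(3).tolist())
c=dict(np.load("top0.npz"))
N=ray(c,400.6,138.6,.1425); print("nut",N)
J=ray(c,204.5,161.2,.015); E=ray(c,172,274,.01);print("jaw",J,np.degrees(np.arctan2(*(J-E)[1::-1])),np.hypot(*(J-E)[:2]))
delta(s,[N[0],N[1],.26])
E
```

```text
cam in tool [ 0.084   0.0008 -0.1199] axes [[0.0, 1.0, 0.001], [-0.945, 0.0, -0.327], [-0.327, -0.0, 0.945]]
nut [ 0.59661413 -0.04139194  0.1425    ]
jaw [0.58018461 0.32515679 0.015     ] -12.90644825846442 0.233572354109684
shift cm [-56.78 -46.18  -0.68]
```

move_arm:
  plan:
    - [-2.84, -2.31, 0, 0, 0, 0, 0]
    - [-2.84, -2.31, 0, 0, 0, 0, 0]
    - [-2.84, -2.31, 0, 0, 0, 0, 0]
    - [-2.84, -2.31, 0, 0, 0, 0, 0]
    - [-2.84, -2.31, 0, 0, 0, 0, 0]
    - [-2.84, -2.31, 0, 0, 0, 0, 0]
    - [-2.84, -2.31, 0, 0, 0, 0, 0]
    - [-2.84, -2.31, 0, 0, 0, 0, 0]

```text
time_s: 0.82
position: [0.3869, 0.3427, 0.2532]
ee_rot: [-180.0, -0.0, 157.7]
wrist_force: [1.4, 1.1, 0.8]
finger_gap: 1.0
```

move_arm:
  plan:
    - [-2.84, -2.31, 0, 0, 0, 0, 0]
    - [-2.84, -2.31, 0, 0, 0, 0, 0]
    - [-2.84, -2.31, 0, 0, 0, 0, 0]
    - [-2.84, -2.31, 0, 0, 0, 0, 0]
    - [-2.84, -2.31, 0, 0, 0, 0, 0]
    - [-2.84, -2.31, 0, 0, 0, 0, 0]
    - [-2.84, -2.31, 0, 0, 0, 0, 0]
    - [-2.84, -2.31, 0, 0, 0, 0, 0]

```text
time_s: 1.48
position: [0.5272, 0.0854, 0.2533]
ee_rot: [-180.0, -0.0, 157.7]
wrist_force: [0.4, 0.5, 0.6]
finger_gap: 1.001
```

move_arm:
  plan:
    - [-2.84, -2.31, 0, 0, 0, 0, 0]
    - [-2.84, -2.31, 0, 0, 0, 0, 0]
    - [-2.84, -2.31, 0, 0, 0, 0, 0]
    - [-2.84, -2.31, 0, 0, 0, 0, 0]
    - [0, 0, 0, 0, 0, 0, 0]
    - [0, 0, 0, 0, 0, 0, 0]
    - [0, 0, 0, 0, 0, 0, 0]

```text
time_s: 2.07
position: [0.5964, -0.0413, 0.2529]
ee_rot: [-180.0, -0.1, 157.7]
wrist_force: [-0.2, 0.7, -0.9]
finger_gap: 1.002
```

Run:
```python
from h import *
from rig import telemetry, imaging
c=imaging.camera("wrist"); np.savez("wrist1.npz",**c)
s=telemetry.get_state(); print(s["position"],s["ee_rot"],s["q"],s["wrist_force"],s["ft_torque"],s["time_s"])
x0,y0=180,110
cv2.imwrite("pics/w1.png",cv2.resize(c["frame"][y0:y0+200,x0:x0+200,::-1],None,fx=3,fy=3,interpolation=2))
```

```text
[ 0.59625089 -0.04072567  0.25304015] [-1.79997677e+02 -5.36628691e-02  1.57732557e+02] [-6.82056996e+00  2.33623913e+01  9.85541756e+01  1.41923388e-02
  5.81357771e+01 -7.45606254e+01] [-0.18521155  0.20555286  0.39780665] [ 0.02375037  0.00637011 -0.01187312] 2.1167
```

View pics/w1.png

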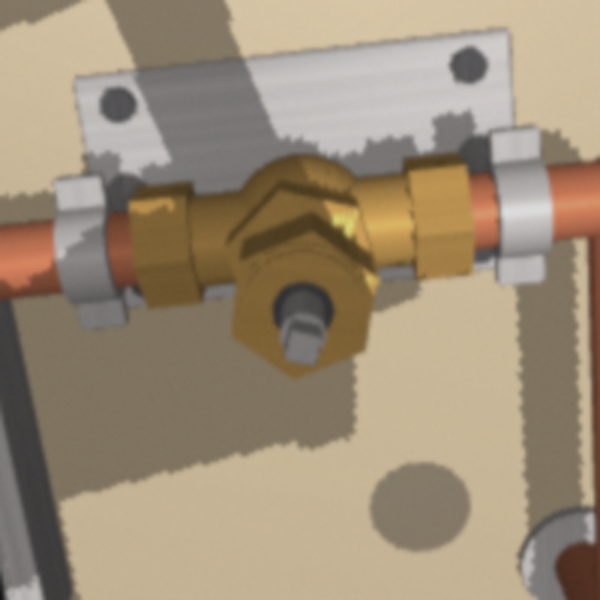

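The wrist crop shows the nut's top hexagon, with corners at about (312,217), (378,278), (365,350), (295,377), (233,335) and (242,262). The spindle foot is at (303,308). I fit the hexagon to these corners.

Run:
```python
from h import *
from scipy.optimize import least_squares
c=dict(np.load("wrist1.npz"))
p=np.array([(312,217),(378,278),(365,350),(295,377),(233,335),(242,262)])/3+[180,110]
W=np.array([ray(c,u,v,.1415) for u,v in p])[:,:2]
a=np.arctan2(*(W-W.mean(0)).T[::-1]); o=np.argsort(a); W=W[o]
f=lambda x:(W-x[:2]-x[3]*np.c_[np.cos(x[2]+np.arange(6)*np.pi/3),np.sin(x[2]+np.arange(6)*np.pi/3)]).ravel()
r=least_squares(f,[*W.mean(0),a[o][0],.018]);print(r.x,np.degrees(r.x[2])%60, (r.fun*1000).round(2))
cy=np.degrees(r.x[2])%60; print("corners mod60",cy,"flat normals mod60",(cy+30)%60)
s_=ray(c,302/3+180,308/3+110,.1425);print("spindle foot",s_)
```

```text
[ 0.59704481 -0.04006829 -2.60082513  0.01850184] 30.983696977880214 [ 1.08  0.32  0.46  0.3  -0.1   0.06  0.07 -0.69  0.83 -0.5  -2.36  0.51]
corners mod60 30.983696977880214 flat normals mod60 0.9836969778802143
spindle foot [ 0.59738768 -0.04074644  0.1425    ]
```

Run:
```python
from h import *
from scipy.optimize import least_squares
from rig import telemetry
c=dict(np.load("wrist1.npz"))
p=np.array([(312,217),(378,278),(365,350),(295,377),(233,335),(242,262)])/3+[180,110]
W=np.array([ray(c,u,v,.1415) for u,v in p])[:,:2]
a=np.arctan2(*(W-[.597,-.0405]).T[::-1]); W=W[np.argsort(a)]
f=lambda x:1000*(W-x[:2]-.018*np.c_[np.cos(x[2]+np.arange(6)*np.pi/3),np.sin(x[2]+np.arange(6)*np.pi/3)]).ravel()
r=least_squares(f,[.597,-.04,-2.6],loss='soft_l1',f_scale=.3);print(r.x,np.degrees(r.x[2])%60,r.fun.round(2))
n=(np.degrees(r.x[2])+30)%60; psi=n+150; print(psi)
delta(telemetry.get_state(),[.5971,-.0406,.139],psi)
```

```text
[ 0.59754746 -0.04011946 -2.6119753 ] 30.344838924902575 [ 0.25 -0.06  0.17 -0.15 -0.06  0.04 -0.1  -0.21  0.12  0.05 -3.4   0.63]
150.34483892490258
shift cm [-0.08  0.04 11.4 ]
turn units [-1.000e-03 -9.000e-03  1.231e+00]
```

move_arm:
  plan:
    - [-0.09, 0.08, 2.4, 0, 0, 0, 0]
    - [0, 0, 3, 0, 0, 0.6, 0]
    - [0, 0, 3, 0, 0, 0.63, 0]
    - [0, 0, 2, 0, 0, 0, 0]
    - [0, 0, 1.0, 0, 0, 0, 0]
    - [0, 0, 0, 0, 0, 0, 0]
    - [0, 0, 0, 0, 0, 0, 120]

```text
time_s: 2.7
position: [0.598, -0.0403, 0.1398]
ee_rot: [-180.0, -0.0, 150.4]
wrist_force: [0.1, 0.3, 0.2]
finger_gap: 0.881
```

move_arm:
  plan:
    - [0, 0, 0, 0, 0, 0, 255]
    - [0, 0, 0, 0, 0, 0, 255]
    - [0, 0, 0, 0, 0, 0, 255]
    - [0, 0, 0, 0, 0, 0, 255]
    - [0, 0, 0, 0, 0, 0, 255]
    - [0, 0, 0, 0, 0, 0, 255]
    - [0, 0, 0, 0, 0, 0, 255]
    - [0, 0, 0, 0, 0, 0, 255]

```text
time_s: 3.37
position: [0.5981, -0.0418, 0.1406]
ee_rot: [-180.0, 0.1, 150.4]
wrist_force: [-6.5, -7.9, 12.9]
finger_gap: 0.359
```

```bash
cat > st.py <<'E'
from rig import telemetry
s=telemetry.get_state(); print(s["time_s"],s["position"].round(4),s["ee_rot"].round(2),"q6",s["q"][5].round(1),"F",s["wrist_force"].round(2),"M",s["ft_torque"].round(3),"gap",round(s["finger_gap"],3))
E
python3 st.py
```

```text
3.3667 [ 0.5981 -0.0418  0.1406] [-1.7997e+02  7.0000e-02  1.5036e+02] q6 -67.2 F [-6.53 -7.85 12.86] M [-1.289  1.016  0.055] gap 0.359
```

move_arm:
  plan:
    - [0, -0.13, -0.08, 0, 0, 0, 255]
    - [0, 0, 0, 0, 0, 0, 255]
    - [0, 0, 0, 0, 0, 0, 255]

```text
time_s: 3.62
position: [0.5979, -0.0421, 0.1408]
ee_rot: [180.0, 0.1, 150.3]
wrist_force: [1.9, 1.6, 3.7]
finger_gap: 0.357
```

```bash
python3 st.py
```

```text
3.6167 [ 0.5979 -0.0421  0.1408] [1.7996e+02 7.0000e-02 1.5034e+02] q6 -67.3 F [1.91 1.58 3.66] M [ 0.12  -0.129  0.055] gap 0.357
```

move_arm:
  plan:
    - [0, 0, 0, 0, 0, 0.8, 255]
    - [0, 0, 0, 0, 0, 1, 255]
    - [0, 0, 0, 0, 0, 1, 255]
    - [0, 0, 0, 0, 0, 1, 255]

```text
time_s: 3.95
position: [0.5977, -0.0423, 0.1407]
ee_rot: [180.0, 0.0, 127.3]
wrist_force: [-0.5, -1.9, 4.3]
finger_gap: 0.359
```

```bash
python3 st.py
```

```text
3.95 [ 0.5977 -0.0423  0.1407] [1.7998e+02 5.0000e-02 1.2726e+02] q6 -44.2 F [-0.49 -1.93  4.34] M [-0.328  0.174  0.06 ] gap 0.359
```

move_arm:
  plan:
    - [0, 0, 0, 0, 0, 1, 255]
    - [0, 0, 0, 0, 0, 1, 255]
    - [0, 0, 0, 0, 0, 1, 255]
    - [0, 0, 0, 0, 0, 1, 255]
    - [0, 0, 0, 0, 0, 1, 255]
    - [0, 0, 0, 0, 0, 1, 255]

```text
time_s: 4.45
position: [0.5972, -0.0424, 0.1406]
ee_rot: [-180.0, 0.0, 91.3]
wrist_force: [-2.8, -2.6, 5.8]
finger_gap: 0.361
```

```bash
python3 st.py
```

```text
4.45 [ 0.5972 -0.0424  0.1406] [-1.7999e+02  3.0000e-02  9.1260e+01] q6 -8.2 F [-2.81 -2.57  5.81] M [-0.525  0.579  0.1  ] gap 0.361
```

move_arm:
  plan:
    - [0, 0, 0, 0, 0, 0.8, 255]
    - [0, 0, 0, 0, 0, 0.8, 255]

```text
time_s: 4.62
position: [0.5971, -0.0424, 0.1405]
ee_rot: [-180.0, 0.0, 81.7]
wrist_force: [-3.4, -2.7, 6.3]
finger_gap: 0.356
```

```bash
python3 st.py
```

```text
4.6167 [ 0.5971 -0.0424  0.1405] [-1.7998e+02  3.0000e-02  8.1710e+01] q6 1.4 F [-3.44 -2.65  6.34] M [-0.495  0.638  0.067] gap 0.356
```

move_arm:
  plan:
    - [0, 0, 0, 0, 0, 0.5, 255]
    - [0, 0, 0, 0, 0, 0.5, 255]

```text
time_s: 4.78
position: [0.597, -0.0424, 0.1405]
ee_rot: [-180.0, 0.0, 75.8]
wrist_force: [-4.1, -2.8, 6.7]
finger_gap: 0.356
```

```bash
python3 st.py
```

```text
4.7833 [ 0.597  -0.0424  0.1405] [-1.7997e+02  3.0000e-02  7.5790e+01] q6 7.3 F [-4.1  -2.75  6.72] M [-0.46   0.7    0.089] gap 0.356
```

move_arm:
  plan:
    - [0, 0, 0, 0, 0, 0.8, 255]
    - [0, 0, 0, 0, 0, 0.8, 255]

```text
time_s: 4.95
position: [0.5968, -0.0424, 0.1405]
ee_rot: [-180.0, 0.0, 66.1]
wrist_force: [-4.1, -1.9, 7.4]
finger_gap: 0.358
```

```bash
python3 st.py
```

```text
4.95 [ 0.5968 -0.0424  0.1405] [-1.7997e+02  4.0000e-02  6.6130e+01] q6 16.9 F [-4.12 -1.89  7.35] M [-0.346  0.807  0.121] gap 0.358
```

move_arm:
  plan:
    - [0, 0, 0, 0, 0, 0.7, 255]
    - [0, 0, 0, 0, 0, 0.7, 255]

```text
time_s: 5.12
position: [0.5967, -0.0423, 0.1405]
ee_rot: [-180.0, 0.0, 57.7]
wrist_force: [-5.7, 0.0, 6.8]
finger_gap: 0.365
```

```bash
python3 st.py
```

```text
5.1167 [ 0.5967 -0.0423  0.1405] [-1.7996e+02  5.0000e-02  5.7740e+01] q6 25.3 F [-5.73  0.01  6.76] M [-0.249  0.859  0.149] gap 0.365
```

move_arm:
  plan:
    - [0, 0, 0, 0, 0, 0.5, 255]
    - [0, 0, 0, 0, 0, 0.5, 255]

```text
time_s: 5.28
position: [0.5967, -0.0423, 0.1405]
ee_rot: [-180.0, 0.1, 51.8]
wrist_force: [-5.0, -1.0, 6.9]
finger_gap: 0.361
```

```bash
python3 st.py
```

```text
5.2833 [ 0.5967 -0.0423  0.1405] [-1.7996e+02  5.0000e-02  5.1810e+01] q6 31.3 F [-5.04 -1.01  6.89] M [-0.163  0.9    0.441] gap 0.361
```

move_arm:
  plan:
    - [0, 0, 0, 0, 0, 0.4, 255]

```text
time_s: 5.37
position: [0.5966, -0.0423, 0.1405]
ee_rot: [-180.0, 0.1, 49.4]
wrist_force: [-5.6, -1.3, 7.9]
finger_gap: 0.359
```

```bash
python3 st.py
```

```text
5.3667 [ 0.5966 -0.0423  0.1405] [-1.7996e+02  6.0000e-02  4.9420e+01] q6 33.7 F [-5.64 -1.29  7.92] M [-0.09   0.942  0.523] gap 0.359
```

move_arm:
  plan:
    - [0, 0, 0, 0, 0, 0, 255]
    - [0, 0, 0, 0, 0, 0, 255]

```text
time_s: 5.53
position: [0.5966, -0.0422, 0.1404]
ee_rot: [-180.0, 0.1, 49.6]
wrist_force: [-5.1, -0.7, 6.9]
finger_gap: 0.357
```

```bash
python3 st.py
```

```text
5.5333 [ 0.5966 -0.0422  0.1404] [-1.7996e+02  6.0000e-02  4.9550e+01] q6 33.5 F [-5.08 -0.71  6.94] M [-0.184  0.886  0.282] gap 0.357
```

move_arm:
  plan:
    - [0, 0, 0, 0, 0, 0, 0]
    - [0, 0, 0, 0, 0, 0, 0]
    - [0, 0, 0, 0, 0, 0, 0]
    - [0, 0, 0, 0, 0, 0, 0]
    - [0, 0, 0, 0, 0, 0, 0]
    - [0, 0, -1.2, 0, 0, 0, 0]
    - [0, 0, -3, 0, 0, 0, 0]
    - [0, 0, -3, 0, 0, 0, 0]

```text
time_s: 6.2
position: [0.5965, -0.042, 0.2127]
ee_rot: [-179.9, 0.1, 49.5]
wrist_force: [1.1, 0.3, 1.5]
finger_gap: 1.0
```

move_arm:
  plan:
    - [0, 0, -4, 0, 0, 0, 0]
    - [0, 0, 0, 0, 0, 0, 0]
    - [0, 0, 0, 0, 0, 0, 0]

```text
time_s: 6.45
position: [0.5987, -0.0422, 0.2554]
ee_rot: [179.7, -0.2, 49.5]
wrist_force: [-0.4, -0.2, 0.0]
finger_gap: 0.999
```

Run:
```python
from h import *
from rig import imaging
import st
c=imaging.camera("wrist"); np.savez("wrist2.npz",**c)
u,v=proj(c,[.5972,-.0418,.1415])[0].round().astype(int); print(u,v); x0,y0=u-60,v-60; print(x0,y0)
cv2.imwrite("pics/w2.png",cv2.resize(c["frame"][y0:y0+120,x0:x0+120,::-1],None,fx=5,fy=5,interpolation=2))
st.s; import numpy as np
from h import delta
delta(st.s,[.51,.343,.253])
```

```text
6.45 [ 0.5987 -0.0422  0.2554] [ 1.7975e+02 -1.7000e-01  4.9540e+01] q6 33.5 F [-0.43 -0.21  0.02] M [ 0.062  0.104 -0.006] gap 0.999
277 213
217 153
shift cm [ 23.55 -31.75   0.17]
```

View pics/w2.png

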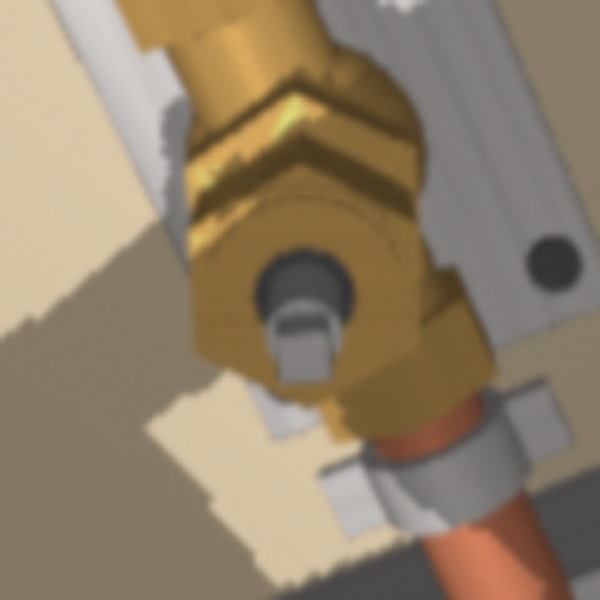

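The nut's flats stand almost along the jaws: left edge (192,260)–(196,355), right edge (418,220)–(420,345), bottom corner (310,405). I now fit its yaw and fly to the spanner.

Run:
```python
from h import *
from scipy.optimize import least_squares
c=dict(np.load("wrist2.npz"))
p=np.array([(196,355),(310,405),(420,345),(190,240),(418,220)])/5+[217,153]
W=np.array([ray(c,u,v,.1415) for u,v in p])[:,:2]
a0=np.arctan2(*(W-[.5972,-.0418]).T[::-1])
def f(x):
    k=np.round((a0-x[2])/(np.pi/3)); th=x[2]+k*np.pi/3
    return 1000*(W-x[:2]-.0185*np.c_[np.cos(th),np.sin(th)]).ravel()
r=least_squares(f,[.597,-.04,np.radians(49.5)],loss='soft_l1',f_scale=.5);print(r.x,np.degrees(r.x[2])%60,r.fun.round(2))
```

```text
[ 0.59857718 -0.04080336  0.91855285] 52.62920168958189 [ 0.19  0.06  0.32  0.83 -0.26  0.1  -0.29 -1.34  0.03 -0.12]
```

move_arm:
  plan:
    - [2.36, -3.17, 0, 0, 0, 0, 0]
    - [2.36, -3.17, 0, 0, 0, 0, 0]
    - [2.36, -3.17, 0, 0, 0, 0, 0]
    - [2.36, -3.17, 0, 0, 0, 0, 0]
    - [2.36, -3.17, 0, 0, 0, 0, 0]
    - [2.36, -3.17, 0, 0, 0, 0, 0]
    - [2.36, -3.17, 0, 0, 0, 0, 0]
    - [2.36, -3.17, 0, 0, 0, 0, 0]

```text
time_s: 7.17
position: [0.5254, 0.2676, 0.251]
ee_rot: [-179.9, 0.1, 49.5]
wrist_force: [0.9, -0.2, -0.4]
finger_gap: 1.0
```

move_arm:
  plan:
    - [2.36, -3.17, 0, 0, 0, 0, 0]
    - [2.36, -3.17, 0, 0, 0, 0, 0]
    - [0, 0, 0, 0, 0, -1.1, 0]
    - [0, 0, 0, 0, 0, -1.1, 0]
    - [0, 0, 0, 0, 0, -1.1, 0]
    - [0, 0, 0, 0, 0, -1.1, 0]
    - [0, 0, 0, 0, 0, -1.1, 0]
    - [0, 0, 0, 0, 0, -1.1, 0]

```text
time_s: 7.83
position: [0.5085, 0.3429, 0.2507]
ee_rot: [-179.9, 0.1, 89.5]
wrist_force: [0.2, -0.7, -0.5]
finger_gap: 1.002
```

move_arm:
  plan:
    - [0, 0, 0, 0, 0, -1.1, 0]
    - [0, 0, 0, 0, 0, -1.1, 0]
    - [0, 0, 0, 0, 0, -1.1, 0]
    - [0, 0, 0, 0, 0, -1.1, 0]
    - [0, 0, 0, 0, 0, -1.1, 0]
    - [0, 0, 0, 0, 0, -1.1, 0]
    - [0, 0, 0, 0, 0, -1.1, 0]
    - [0, 0, 0, 0, 0, -1.1, 0]

```text
time_s: 8.5
position: [0.5086, 0.3428, 0.2508]
ee_rot: [-179.9, -0.1, 142.3]
wrist_force: [-0.4, 0.7, 0.8]
finger_gap: 1.002
```

move_arm:
  plan:
    - [0, 0, 0, 0, 0, -1.1, 0]
    - [0, 0, 0, 0, 0, -1.1, 0]
    - [0, 0, 0, 0, 0, -1.1, 0]
    - [0, 0, 0, 0, 0, -0.7, 0]
    - [0, 0, 0, 0, 0, 0, 0]
    - [0, 0, 0, 0, 0, 0, 0]
    - [0, 0, 0, 0, 0, 0, 0]

```text
time_s: 9.08
position: [0.509, 0.343, 0.2515]
ee_rot: [-180.0, -0.0, 165.8]
wrist_force: [0.4, 0.4, 0.2]
finger_gap: 1.001
```

Run:
```python
from h import *
from rig import imaging
import st
c=imaging.camera("wrist"); np.savez("wrist3.npz",**c)
cv2.imwrite("pics/w3.png",cv2.resize(c["frame"][...,::-1],None,fx=1.4,fy=1.4,interpolation=2))
```

```text
9.0833 [0.509  0.343  0.2515] [-1.7995e+02 -5.0000e-02  1.6578e+02] q6 -44.6 F [0.38 0.4  0.15] M [0.015 0.032 0.028] gap 1.001
```

View pics/w3.png

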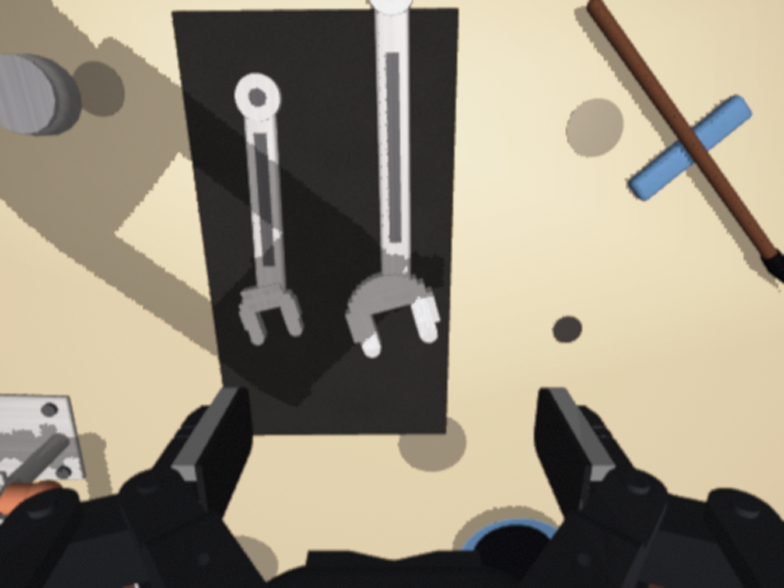

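The wrist view (scaled 1.4) shows the large spanner's handle centre line from (392,30) to (397,260). Its throat is at about (394,311) and its tips at (371,355) and (430,340). The jaws hang clear on both sides.

Run:
```python
from h import *
import st
c=dict(np.load("wrist3.npz"));R=lambda u,v,z:ray(c,u/1.4,v/1.4,z)[:2]
# handle centreline via bright columns (in the mask of the handle)
g=c["frame"].min(-1).astype(float)
pts=[]
for v in range(20,180,4):
    row=g[v,255:310]; x=np.where(row>150)[0]
    if len(x)>6: pts.append(ray(c,255+(x[0]+x[-1])/2,v,.0135)[:2]); w=x[-1]-x[0]+1
pts=np.array(pts); m=np.median(pts,0)
vx,vy,x0,y0=cv2.fitLine(pts.astype(np.float32),cv2.DIST_HUBER,0,.001,.001).ravel()
if vx<0: vx,vy=-vx,-vy
yaw=np.degrees(np.arctan2(vy,vx)); d=np.array([vx,vy]); n=np.array([-vy,vx]); o=np.array([x0,y0])
print("yaw",yaw,"pts",len(pts),"w",w,"res mm",(1000*(pts-o)@n).round(1))
th=R(394,311,.015); tp=(R(371,355,.015)+R(430,340,.015))/2
md=np.array([np.cos(np.radians(yaw+15)),np.sin(np.radians(yaw+15))])
for nm,q in(("throat",th+.0195*md),("tips",tp-.016*md)): print(nm,q,"off line mm",1000*(q-o)@n,"along",(q-o)@d)
q=((th+.0195*md)+(tp-.016*md))/2; J=o+d*((q-o)@d); G=J-.085*d
print("J",J,"G",G); delta(st.s,[*G,.027],yaw+180)
```

```text
9.1333 [0.5091 0.3431 0.2516] [-1.7996e+02 -3.0000e-02  1.6581e+02] q6 -44.7 F [-0.32 -0.14 -0.51] M [-0.034 -0.013  0.009] gap 0.998
yaw -13.307187 pts 40 w 20 res mm [-0.2  0.2  0.1  0.1  0.  -0.1 -0.1 -0.2  0.2  0.2  0.1  0.1  0.  -0.
 -0.1 -0.1 -0.2 -0.2  0.2  0.1  0.1  0.  -0.1 -0.1 -0.2 -0.2 -0.3  0.1
  0.1  0.  -0.  -0.1 -0.1 -0.2 -0.3  0.2  0.1  0.1  0.5  0.5]
throat [0.58507682 0.33073929] off line mm 3.644244769153263 along 0.14853297000365837
tips [0.58083345 0.32695996] off line mm -1.0103088065489803 along 0.14527343650630223
J [0.58265201 0.32756802] G [0.49993425 0.34713262]
shift cm [ 0.97  0.19 22.46]
turn units [-0.006 -0.006 -0.148]
```

move_arm:
  plan:
    - [0.97, 0.19, 2.4, 0, 0, 0, 80]
    - [0, 0, 4, 0, 0, -0.15, 80]
    - [0, 0, 4, 0, 0, 0, 80]
    - [0, 0, 4, 0, 0, 0, 80]
    - [0, 0, 4, 0, 0, 0, 80]
    - [0, 0, 3, 0, 0, 0, 80]
    - [0, 0, 0, 0, 0, 0, 80]
    - [0, 0, 0, 0, 0, 0, 80]

```text
time_s: 9.8
position: [0.4994, 0.3469, 0.0372]
ee_rot: [-179.9, -0.1, 166.8]
wrist_force: [-0.5, -0.5, 0.7]
finger_gap: 0.683
```

Run:
```python
import st
from h import delta
delta(st.s,[.4999,.3471,.027],166.7)
```

```text
9.8 [0.4994 0.3469 0.0372] [-1.7987e+02 -1.3000e-01  1.6678e+02] q6 -44.9 F [-0.48 -0.52  0.69] M [-0.019 -0.048  0.05 ] gap 0.683
shift cm [-0.04  0.04  1.02]
turn units [-0.022 -0.022  0.014]
```

move_arm:
  plan:
    - [0, 0.03, 1.0, 0, 0, 0, 80]
    - [0, 0, 0, 0, 0, 0, 130]
    - [0, 0, 0, 0, 0, 0, 255]
    - [0, 0, 0, 0, 0, 0, 255]
    - [0, 0, 0, 0, 0, 0, 255]
    - [0, 0, 0, 0, 0, 0, 255]
    - [0, 0, 0, 0, 0, 0, 255]
    - [0, 0, 0, 0, 0, 0, 255]

```text
time_s: 10.47
position: [0.5011, 0.3481, 0.0297]
ee_rot: [179.9, 0.1, 166.8]
wrist_force: [-2.3, -0.8, 9.9]
finger_gap: 0.228
```

```bash
python3 st.py
```

```text
10.4667 [0.5011 0.3481 0.0297] [1.7992e+02 8.0000e-02 1.6684e+02] q6 -44.9 F [-2.34 -0.77  9.86] M [-0.245  0.297  0.057] gap 0.228
```

move_arm:
  plan:
    - [0, 0, -0.5, 0, 0, 0, 255]
    - [0, 0, -2, 0, 0, 0, 255]
    - [0, 0, -2.5, 0, 0, 0, 255]
    - [0, 0, -2.5, 0, 0, 0, 255]
    - [0, 0, -2.5, 0, 0, 0, 255]
    - [0, 0, -2.5, 0, 0, 0, 255]
    - [0, 0, -1, 0, 0, 0, 255]
    - [0, 0, 0, 0, 0, 0, 255]

```text
time_s: 11.13
position: [0.5016, 0.3485, 0.1659]
ee_rot: [179.8, 0.2, 166.8]
wrist_force: [0.2, 1.3, -3.9]
finger_gap: 0.229
```

move_arm:
  plan:
    - [-0.25, -1.5, 0, 0, 0, 0.4, 255]
    - [-0.5, -2.8, 0, 0, 0, 0.4, 255]
    - [-0.3, -2.9, 0, 0, 0, 0.4, 255]
    - [-0.2, -2.9, 0, 0, 0, 0.5, 255]
    - [-0.1, -2.9, 0, 0, 0, 0, 255]
    - [-0.1, -2.9, 0, 0, 0, 0, 255]
    - [-0.1, -2.9, 0, 0, 0, 0, 255]
    - [-0.1, -2.9, 0, 0, 0, 0, 255]

```text
time_s: 11.8
position: [0.4382, 0.138, 0.1617]
ee_rot: [-179.9, -0.1, 156.6]
wrist_force: [0.4, -0.2, -5.1]
finger_gap: 0.228
```

Run:
```python
import st
from h import delta
delta(st.s,[.4706,-.0009,.160],156.5)
```

```text
11.8 [0.4382 0.138  0.1617] [-1.7991e+02 -1.1000e-01  1.5659e+02] q6 -52.9 F [ 0.43 -0.16 -5.12] M [-0.062 -0.126  0.008] gap 0.228
shift cm [ -8.49 -11.46   0.17]
turn units [-0.015 -0.018  0.016]
```

move_arm:
  plan:
    - [-1.7, -2.3, 0, 0, 0, 0, 255]
    - [-1.7, -2.3, 0, 0, 0, 0, 255]
    - [-1.7, -2.3, 0, 0, 0, 0, 255]
    - [-1.7, -2.3, 0, 0, 0, 0, 255]
    - [-1.7, -2.3, 0, 0, 0, 0, 255]
    - [0, 0, 0, 0, 0, 0, 255]
    - [0, 0, 0, 0, 0, 0, 255]
    - [0, 0, 0, 0, 0, 0, 255]

```text
time_s: 12.47
position: [0.4714, 0.0003, 0.162]
ee_rot: [-180.0, -0.1, 156.6]
wrist_force: [-0.7, 0.5, -4.1]
finger_gap: 0.231
```

Run:
```python
import st
from h import *
from rig import imaging
delta(st.s,[.4706,-.0009,.1532],156.5)
ims=[]
for n,X in(("top",[.57,-.03,.13]),("scene",[.57,-.03,.13])):
    c=imaging.camera(n); np.savez(n+"4.npz",**c); u,v=proj(c,X)[0].round().astype(int)
    x0,y0=u-50,v-60; print(n,x0,y0)
    ims.append(cv2.resize(c["frame"][y0:y0+120,x0:x0+100,::-1],None,fx=4,fy=4,interpolation=2))
cv2.imwrite("pics/s4.png",np.hstack(ims))
```

```text
12.4667 [4.714e-01 3.000e-04 1.620e-01] [-1.7996e+02 -1.2000e-01  1.5655e+02] q6 -70.2 F [-0.65  0.46 -4.11] M [-0.004 -0.037 -0.042] gap 0.231
shift cm [ 0.03 -0.15  0.88]
turn units [-0.006 -0.02   0.009]
top 343 95
scene 95 143
```

View pics/s4.png

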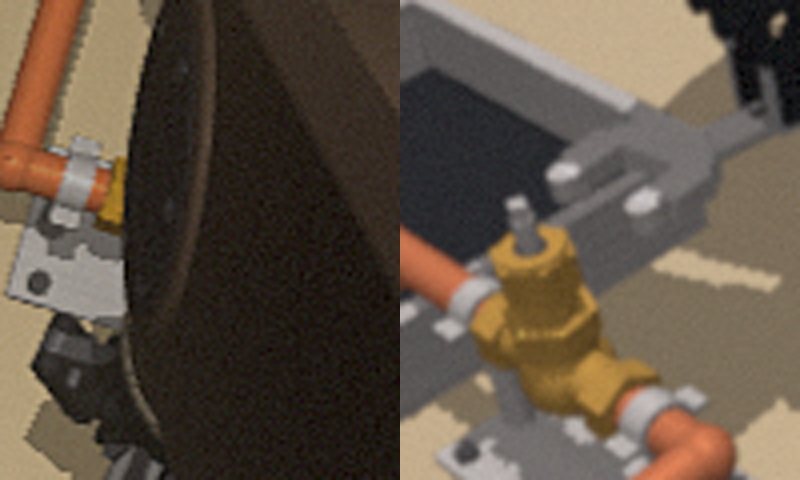

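The scene crop shows the jaw tips at (563,170) and (645,200) facing the nut, which is at (532,243). The top view is blocked by the arm. I compare these with the predicted projections.

Run:
```python
import st
from h import *
c=dict(np.load("scene4.npz")); p=st.s["position"]; y=np.radians(st.s["ee_rot"][2]-180)
d=np.array([np.cos(y),np.sin(y),0]); m=np.array([np.cos(y+.262),np.sin(y+.262),0]); n=np.array([-m[1],m[0],0])
u=p[2]-.0267; J=p+.0841*d; J[2]=u+.012
cr=lambda X:((proj(c,X)-[95,143])*4+[400,0]).round(1).tolist()
print("tips",cr(J+.016*m+.0225*n),cr(J+.016*m-.0225*n),"J",J)
print("nut top",cr([.5972,-.0418,.1425]),"spindle top",cr([.5972,-.0418,.1665]))
print("per mm along m",np.array(cr(J+.001*m))-cr(J),"n",np.array(cr(J+.001*n))-cr(J),"z",np.array(cr(J+[0,0,.001]))-cr(J))
w=dict(np.load("wrist3.npz")); a=ray(w,371/1.4,355/1.4,.015);b=ray(w,430/1.4,340/1.4,.015);print(np.hypot(*(a-b)[:2]))
```

```text
12.5667 [0.4718 0.0011 0.1625] [-1.7998e+02 -8.0000e-02  1.5666e+02] q6 -70.2 F [ 0.15 -0.25 -4.  ] M [-0.042 -0.086  0.021] gap 0.225
tips [[627.9, 213.9]] [[552.0, 183.3]] J [ 0.54897689 -0.03225688  0.14779569]
nut top [[531.1, 247.8]] spindle top [[516.9, 202.2]]
per mm along m [[-1.7  1.2]] n [[1.6 0.7]] z [[-0.5 -1.8]]
0.04823362964003329
```

Run:
```python
from h import *
import st
c=dict(np.load("scene4.npz")); P=cloud(c)[143:263,95:195].reshape(-1,3)
y=np.radians(st.s["ee_rot"][2]-180); d=np.array([np.cos(y),np.sin(y)]); n=np.array([-d[1],d[0]])
q=P[(P[:,2]>.125)&(P[:,2]<.165)]; q=q[np.hypot(q[:,0]-.5972,q[:,1]+.0418)>.021]
a=(q[:,:2]-st.s["position"][:2])@d; b=(q[:,:2]-st.s["position"][:2])@n
for lo in np.arange(.03,.115,.01):
    k=(a>=lo)&(a<lo+.01); 
    if k.any(): print(round(lo,3),k.sum(),"z hi",np.percentile(q[k,2],[50,80,95]).round(4),"b",b[k].min().round(4),b[k].max().round(4))
# tips along mouth dir
m=np.array([np.cos(y+.262),np.sin(y+.262)]);nn=np.array([-m[1],m[0]]); J=st.s["position"][:2]+.0841*d
A=(q[:,:2]-J)@m;B=(q[:,:2]-J)@nn
for s in(1,-1):
    k=(B*s>.014)&(B*s<.032)&(A>-.005); print(s,k.sum(),np.sort(A[k])[-8:].round(4),"B",np.percentile(B[k&(A>0)],[2,50,98]).round(4))
k=P[(np.hypot(P[:,0]-.5972,P[:,1]+.0418)<.014)&(P[:,2]>.135)&(P[:,2]<.15)];print("nut top z",np.median(k[:,2]),k[:,:2].mean(0))
```

```text
12.5667 [0.4718 0.0011 0.1625] [-1.7998e+02 -8.0000e-02  1.5666e+02] q6 -70.2 F [ 0.15 -0.25 -4.  ] M [-0.042 -0.086  0.021] gap 0.225
0.03 47 z hi [0.1471 0.1481 0.1487] b -0.0151 0.0127
0.04 86 z hi [0.1487 0.1491 0.1497] b -0.0293 0.0211
0.05 125 z hi [0.1489 0.1495 0.15  ] b -0.0344 0.0297
0.06 172 z hi [0.1484 0.1494 0.1501] b -0.0407 0.0318
0.07 122 z hi [0.1485 0.1495 0.1502] b -0.0392 0.0335
0.08 119 z hi [0.1484 0.1495 0.1501] b -0.0362 0.0321
0.09 87 z hi [0.1474 0.1497 0.1504] b -0.0336 0.0309
0.1 38 z hi [0.1466 0.1497 0.1505] b -0.0246 -0.0133
1 122 [0.0154 0.0155 0.0155 0.0156 0.0157 0.0161 0.0161 0.0161] B [0.0165 0.0265 0.0302]
-1 123 [0.0156 0.0157 0.0159 0.0159 0.0159 0.0159 0.016  0.0173] B [-0.0297 -0.0191 -0.0159]
nut top z 0.1437503033305362 [ 0.59939866 -0.03952706]
```

move_arm:
  plan:
    - [0, -0.2, 0.9, 0, 0, 0.02, 255]
    - [0, 0, 0, 0, 0, 0, 255]
    - [0, 0, 0, 0, 0, 0, 255]
    - [0, 0, 0, 0, 0, 0, 255]
    - [0, 0, 0, 0, 0, 0, 255]
    - [0, 0, 0, 0, 0, 0, 255]

```text
time_s: 13.07
position: [0.4719, -0.0013, 0.1542]
ee_rot: [180.0, 0.0, 156.5]
wrist_force: [-0.7, -0.4, -4.2]
finger_gap: 0.229
```

```bash
cat > sp.py <<'E'
import numpy as np, st, sys
N=np.array([.5975,-.0415]); p=st.s["position"][:2]; y=np.radians(st.s["ee_rot"][2]-180)
d=np.array([np.cos(y),np.sin(y)]);l=np.array([-d[1],d[0]]);m=np.array([np.cos(y+.262),np.sin(y+.262)]);n=np.array([-m[1],m[0]])
e=N-(p+.0841*d); print("yaw sp",np.degrees(y),"to go along m mm",1000*e@m,"lateral n mm",1000*e@n,"tool x,y cm",(-100*e@d).round(2),(100*e@l).round(2))
E
python3 sp.py
```

```text
13.0667 [ 0.4719 -0.0013  0.1542] [1.8000e+02 1.0000e-02 1.5654e+02] q6 -70.4 F [-0.71 -0.37 -4.24] M [-0.04  -0.052 -0.035] gap 0.229
yaw sp -23.463154534211355 to go along m mm 48.96016528878571 lateral n mm 0.45373032964922155 tool x,y cm -4.72 1.31
```

move_arm:
  plan:
    - [-0.48, 0.17, 0.08, 0, 0, 0, 255]
    - [-0.5, 0.13, 0, 0, 0, 0, 255]
    - [-0.5, 0.13, 0, 0, 0, 0, 255]
    - [-0.5, 0.13, 0, 0, 0, 0, 255]
    - [-0.5, 0.13, 0, 0, 0, 0, 255]
    - [0, 0, 0, 0, 0, 0, 255]

```text
time_s: 13.57
position: [0.4987, -0.0052, 0.1534]
ee_rot: [180.0, 0.1, 156.5]
wrist_force: [-0.6, -0.3, -4.1]
finger_gap: 0.23
```

```bash
python3 sp.py
```

```text
13.5667 [ 0.4987 -0.0052  0.1534] [1.7998e+02 6.0000e-02 1.5652e+02] q6 -70.6 F [-0.63 -0.34 -4.09] M [-0.024 -0.021  0.017] gap 0.23
yaw sp -23.48310647568846 to go along m mm 21.83433284056603 lateral n mm 0.41261322319954985 tool x,y cm -2.1 0.61
```

move_arm:
  plan:
    - [-0.35, 0.12, 0, 0, 0, 0, 255]
    - [-0.4, 0.1, 0, 0, 0, 0, 255]
    - [-0.4, 0.1, 0, 0, 0, 0, 255]
    - [0, 0, 0, 0, 0, 0, 255]

```text
time_s: 13.9
position: [0.5101, -0.0067, 0.1534]
ee_rot: [180.0, 0.0, 156.5]
wrist_force: [0.0, -0.3, -3.1]
finger_gap: 0.234
```

```bash
python3 sp.py
```

```text
13.9 [ 0.5101 -0.0067  0.1534] [1.7998e+02 5.0000e-02 1.5652e+02] q6 -70.7 F [ 0.04 -0.32 -3.14] M [-0.081 -0.009 -0.003] gap 0.234
yaw sp -23.478294797759958 to go along m mm 10.342324623349148 lateral n mm 0.27043410629790876 tool x,y cm -0.99 0.29
```

move_arm:
  plan:
    - [-0.35, 0.1, 0, 0, 0, 0, 255]
    - [-0.3, 0.09, 0, 0, 0, 0, 255]
    - [-0.3, 0.08, 0, 0, 0, 0, 255]
    - [0, 0, 0, 0, 0, 0, 255]
    - [0, 0, 0, 0, 0, 0, 255]

```text
time_s: 14.32
position: [0.519, -0.0079, 0.1532]
ee_rot: [-180.0, -0.0, 156.5]
wrist_force: [0.3, 0.1, -3.3]
finger_gap: 0.229
```

Run:
```python
import sp, st
from h import *
from rig import imaging
c=imaging.camera("scene"); np.savez("scene5.npz",**c)
cv2.imwrite("pics/s5.png",cv2.resize(c["frame"][160:280,80:220,::-1],None,fx=5,fy=5,interpolation=2))
```

```text
14.3167 [ 0.519  -0.0079  0.1532] [-180.     -0.    156.52] q6 -70.7 F [ 0.34  0.14 -3.26] M [ 0.02  -0.037 -0.019] gap 0.229
yaw sp -23.477056211766353 to go along m mm 1.4056311483493336 lateral n mm 0.13148840496619585 tool x,y cm -0.13 0.05
```

View pics/s5.png

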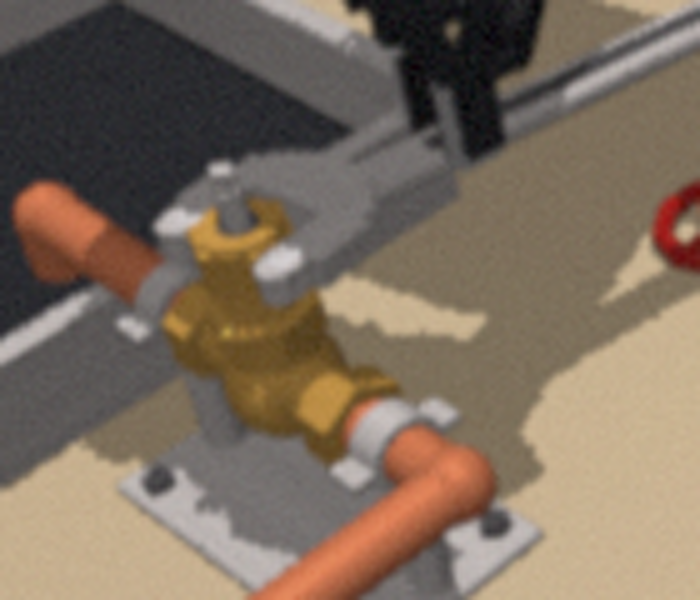

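The jaws are around the nut, with tips past it on both sides at (180,220) and (278,262). I centre the jaws and start the turn.

move_arm:
  plan:
    - [-0.1, 0.05, 0, 0, 0, 0, 255]
    - [-0.01, 0.44, 0, 0, 0, 0.5, 255]
    - [-0.01, 0.44, 0, 0, 0, 0.5, 255]
    - [-0.01, 0.44, 0, 0, 0, 0.5, 255]
    - [0, 0, 0, 0, 0, 0, 255]

```text
time_s: 14.78
position: [0.5265, 0.0039, 0.1534]
ee_rot: [-180.0, 0.0, 147.4]
wrist_force: [0.7, -6.9, -4.3]
finger_gap: 0.231
```

```bash
python3 sp.py
```

```text
14.7833 [0.5265 0.0039 0.1534] [-1.7999e+02  3.0000e-02  1.4739e+02] q6 -60.2 F [ 0.65 -6.94 -4.3 ] M [-1.178 -0.162 -0.19 ] gap 0.231
yaw sp -32.61055873100125 to go along m mm 0.18141179665828067 lateral n mm -0.036762680303275966 tool x,y cm -0.02 0.0
```

move_arm:
  plan:
    - [-0.01, 0.44, 0, 0, 0, 0.5, 255]
    - [-0.01, 0.44, 0, 0, 0, 0.5, 255]
    - [-0.01, 0.44, 0, 0, 0, 0.5, 255]
    - [-0.01, 0.44, 0, 0, 0, 0.5, 255]
    - [-0.01, 0.44, 0, 0, 0, 0.5, 255]
    - [-0.01, 0.44, 0, 0, 0, 0.5, 255]
    - [-0.01, 0.44, 0, 0, 0, 0.5, 255]
    - [-0.01, 0.44, 0, 0, 0, 0.5, 255]

```text
time_s: 15.45
position: [0.5503, 0.0283, 0.1532]
ee_rot: [-179.9, 0.0, 123.5]
wrist_force: [-0.5, -8.1, -3.3]
finger_gap: 0.233
```

```bash
python3 sp.py
```

```text
15.45 [0.5503 0.0283 0.1532] [-1.7995e+02  2.0000e-02  1.2351e+02] q6 -33.6 F [-0.51 -8.13 -3.34] M [-1.363 -0.005  0.111] gap 0.233
yaw sp -56.48902425494293 to go along m mm 0.3514739525526721 lateral n mm 0.7317098543183118 tool x,y cm -0.01 0.08
```

move_arm:
  plan:
    - [-0.01, 0.44, 0, 0, 0, 0.5, 255]
    - [-0.01, 0.44, 0, 0, 0, 0.5, 255]
    - [-0.01, 0.44, 0, 0, 0, 0.5, 255]
    - [-0.01, 0.44, 0, 0, 0, 0.5, 255]
    - [-0.01, 0.44, 0, 0, 0, 0.5, 255]
    - [-0.01, 0.44, 0, 0, 0, 0.5, 255]
    - [-0.01, 0.44, 0, 0, 0, 0.5, 255]
    - [-0.01, 0.44, 0, 0, 0, 0.5, 255]

```text
time_s: 16.12
position: [0.5823, 0.0412, 0.153]
ee_rot: [-179.9, 0.0, 99.5]
wrist_force: [-2.0, -5.4, -4.3]
finger_gap: 0.23
```

```bash
python3 sp.py
```

```text
16.1167 [0.5823 0.0412 0.153 ] [-1.799e+02  2.000e-02  9.951e+01] q6 -8.4 F [-2.01 -5.39 -4.34] M [-1.076  0.372  0.21 ] gap 0.23
yaw sp -80.48655970839002 to go along m mm 0.32512264640522637 lateral n mm 1.23159036613317 tool x,y cm 0.0 0.13
```

move_arm:
  plan:
    - [-0.01, 0.46, 0, 0, 0, 0.5, 255]
    - [-0.01, 0.46, 0, 0, 0, 0.5, 255]
    - [-0.01, 0.45, 0, 0, 0, 0.5, 255]
    - [-0.01, 0.45, 0, 0, 0, 0.5, 255]
    - [-0.01, 0.45, 0, 0, 0, 0.5, 255]
    - [-0.01, 0.44, 0, 0, 0, 0.5, 255]
    - [-0.01, 0.44, 0, 0, 0, 0.5, 255]
    - [-0.01, 0.44, 0, 0, 0, 0.5, 255]

```text
time_s: 16.78
position: [0.6174, 0.0401, 0.1527]
ee_rot: [-179.8, 0.1, 75.5]
wrist_force: [-4.6, -2.6, -4.0]
finger_gap: 0.233
```

```bash
python3 sp.py
```

```text
16.7833 [0.6174 0.0401 0.1527] [-1.7985e+02  7.0000e-02  7.5510e+01] q6 15.4 F [-4.6  -2.59 -3.97] M [-0.565  0.86   0.208] gap 0.233
yaw sp -104.4909670016648 to go along m mm 0.14441419415592519 lateral n mm 1.1584274473063545 tool x,y cm 0.02 0.12
```

move_arm:
  plan:
    - [-0.01, 0.44, 0, 0, 0, 0.5, 255]
    - [-0.01, 0.44, 0, 0, 0, 0.5, 255]
    - [-0.01, 0.44, 0, 0, 0, 0.5, 255]
    - [0, 0, 0, 0, 0, 0, 255]

```text
time_s: 17.12
position: [0.6303, 0.0357, 0.1527]
ee_rot: [-179.9, 0.1, 66.5]
wrist_force: [-5.3, -1.5, -4.4]
finger_gap: 0.227
```

```bash
python3 sp.py
```

```text
17.1167 [0.6303 0.0357 0.1527] [-1.7988e+02  7.0000e-02  6.6460e+01] q6 24.1 F [-5.27 -1.51 -4.42] M [-0.342  0.883  0.062] gap 0.227
yaw sp -113.5400983418747 to go along m mm -0.016954636685229816 lateral n mm 0.7799078066514994 tool x,y cm 0.02 0.07
```

move_arm:
  plan:
    - [0, -0.2, 0, 0, 0, -0.3, 255]
    - [0, -0.12, 0, 0, 0, -0.1, 255]
    - [0, 0, 0, 0, 0, 0, 255]
    - [0, 0, 0, 0, 0, 0, 255]

```text
time_s: 17.45
position: [0.6273, 0.0372, 0.153]
ee_rot: [-179.9, 0.0, 69.0]
wrist_force: [-3.6, -3.0, -4.3]
finger_gap: 0.233
```

```bash
python3 sp.py
```

```text
17.45 [0.6273 0.0372 0.153 ] [-1.7992e+02  5.0000e-02  6.8990e+01] q6 21.7 F [-3.64 -3.05 -4.25] M [-0.622  0.89  -0.101] gap 0.233
yaw sp -111.0099288245611 to go along m mm 0.16859153052469172 lateral n mm 0.38170616858890427 tool x,y cm -0.01 0.04
```

move_arm:
  plan:
    - [0, -0.05, 0, 0, 0, 0, 255]
    - [0.2, -0.05, 0, 0, 0, 0, 255]
    - [0.3, -0.08, 0, 0, 0, 0, 255]
    - [0.4, -0.11, 0, 0, 0, 0, 255]

```text
time_s: 17.78
position: [0.6282, 0.0465, 0.1531]
ee_rot: [-180.0, 0.0, 68.9]
wrist_force: [-3.3, -2.0, -3.6]
finger_gap: 0.231
```

```bash
python3 sp.py
```

```text
17.7833 [0.6282 0.0465 0.1531] [-1.7996e+02  3.0000e-02  6.8940e+01] q6 22.6 F [-3.33 -1.97 -3.57] M [-0.28   0.625 -0.231] gap 0.231
yaw sp -111.05687037828503 to go along m mm 9.55243795601866 lateral n mm 0.4877760899982407 tool x,y cm -0.91 0.29
```

move_arm:
  plan:
    - [0.38, -0.15, 0, 0, 0, 0, 255]
    - [0.4, -0.12, 0, 0, 0, 0, 255]
    - [0.5, -0.13, 0, 0, 0, 0, 255]
    - [0.7, -0.19, 0, 0, 0, 0, 255]
    - [1, -0.27, 0, 0, 0, 0, 255]
    - [1, -0.27, 0, 0, 0, 0, 255]
    - [1, -0.27, 0, 0, 0, 0, 255]
    - [1, -0.27, 0, 0, 0, 0, 255]

```text
time_s: 18.45
position: [0.6348, 0.1101, 0.1533]
ee_rot: [180.0, -0.0, 68.9]
wrist_force: [1.2, -0.5, -4.0]
finger_gap: 0.23
```

Run:
```python
import sp, st
from h import *
from rig import imaging
c=imaging.camera("scene"); np.savez("scene6.npz",**c)
cv2.imwrite("pics/s6.png",cv2.resize(c["frame"][150:270,80:220,::-1],None,fx=5,fy=5,interpolation=2))
```

```text
18.45 [0.6348 0.1101 0.1533] [179.99  -0.    68.95] q6 28.2 F [ 1.21 -0.49 -4.04] M [-0.097 -0.014  0.048] gap 0.23
yaw sp -111.05154291742518 to go along m mm 73.43419019112207 lateral n mm 0.6776969928369314 tool x,y cm -7.08 1.97
```

View pics/s6.png

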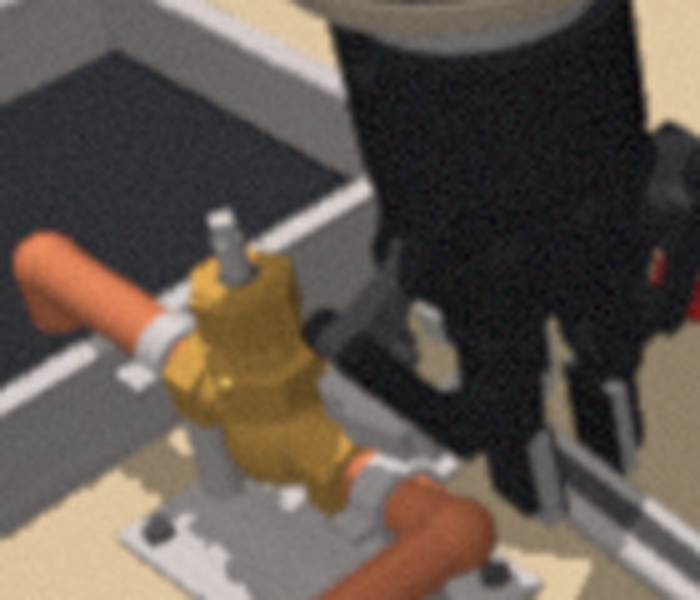

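move_arm:
  plan:
    - [1.5, -1.8, -0.3, 0, 0, 0, 255]
    - [1.8, -2.1, -0.3, 0, 0, 0, 255]
    - [1.8, -2.1, -0.3, 0, 0, 0, 255]
    - [1.8, -2.1, 0, 0, 0, 0, 255]
    - [1.8, -2.1, 0, 0, 0, 0, 255]
    - [1.8, -2.1, 0, 0, 0, 0, 255]
    - [1.8, -2.1, 0, 0, 0, 0, 255]
    - [1.8, -2.1, 0, 0, 0, 0, 255]

```text
time_s: 19.17
position: [0.5305, 0.3012, 0.1624]
ee_rot: [180.0, -0.0, 68.9]
wrist_force: [0.6, 0.3, -3.3]
finger_gap: 0.233
```

move_arm:
  plan:
    - [1.8, -2.1, 0, 0, 0, 0, 255]
    - [1.5, -2.4, 0, 0, 0, 0, 255]
    - [0, 0, 0, 0, 0, -0.8, 255]
    - [0, 0, 0, 0, 0, -1, 255]
    - [0, 0, 0, 0, 0, -1, 255]
    - [0, 0, 0, 0, 0, -1, 255]
    - [0, 0, 0, 0, 0, -1, 255]
    - [0, 0, 0, 0, 0, -1, 255]

```text
time_s: 19.83
position: [0.5011, 0.3471, 0.1623]
ee_rot: [180.0, -0.0, 104.0]
wrist_force: [-0.3, -0.3, -3.9]
finger_gap: 0.233
```

move_arm:
  plan:
    - [0, 0, 0, 0, 0, -1, 255]
    - [0, 0, 0, 0, 0, -1, 255]
    - [0, 0, 0, 0, 0, -1, 255]
    - [0, 0, 0, 0, 0, -1, 255]
    - [0, 0, 0, 0, 0, -1, 255]
    - [0, 0, 0, 0, 0, -1, 255]
    - [0, 0, 0, 0, 0, -1, 255]
    - [0, 0, 0, 0, 0, -1, 255]

```text
time_s: 20.5
position: [0.5011, 0.3471, 0.1624]
ee_rot: [180.0, 0.0, 152.0]
wrist_force: [-0.3, 0.1, -5.1]
finger_gap: 0.231
```

move_arm:
  plan:
    - [0, 0, 0, 0, 0, -1, 255]
    - [0, 0, 0, 0, 0, -1, 255]
    - [0, 0, 0, 0, 0, -0.5, 255]
    - [0, 0, 0, 0, 0, 0, 255]
    - [0, 0, 0, 0, 0, 0, 255]

```text
time_s: 20.92
position: [0.5012, 0.347, 0.1623]
ee_rot: [180.0, 0.0, 166.6]
wrist_force: [-0.2, -0.4, -3.7]
finger_gap: 0.235
```

Run:
```python
import st
from h import delta
delta(st.s,[.5011,.3481,.0300],166.8)
```

```text
20.9167 [0.5012 0.347  0.1623] [1.7999e+02 1.0000e-02 1.6662e+02] q6 -44.8 F [-0.19 -0.38 -3.71] M [-0.009 -0.088 -0.012] gap 0.235
shift cm [ 0.03  0.11 13.23]
turn units [ 0.001  0.001 -0.03 ]
```

Now I lower it in stages.

move_arm:
  plan:
    - [0, 0.1, 2, 0, 0, 0, 255]
    - [0, 0, 3, 0, 0, 0, 255]
    - [0, 0, 3, 0, 0, 0, 255]
    - [0, 0, 3, 0, 0, 0, 255]
    - [0, 0, 1.2, 0, 0, 0, 255]
    - [0, 0, 0.5, 0, 0, 0, 255]
    - [0, 0, 0.3, 0, 0, 0, 255]
    - [0, 0, 0.1, 0, 0, 0, 255]

```text
time_s: 21.58
position: [0.5021, 0.348, 0.0321]
ee_rot: [180.0, 0.0, 166.7]
wrist_force: [-0.6, 0.2, -4.2]
finger_gap: 0.228
```

```bash
python3 st.py
```

```text
21.5833 [0.5021 0.348  0.0321] [1.7995e+02 5.0000e-02 1.6669e+02] q6 -44.8 F [-0.62  0.2  -4.24] M [ 0.026 -0.091  0.024] gap 0.228
```

move_arm:
  plan:
    - [0, 0, 0.12, 0, 0, 0, 255]
    - [0, 0, 0.1, 0, 0, 0, 255]
    - [0, 0, 0, 0, 0, 0, 255]

```text
time_s: 21.83
position: [0.502, 0.3479, 0.03]
ee_rot: [179.9, 0.1, 166.7]
wrist_force: [0.4, 0.2, -2.9]
finger_gap: 0.233
```

```bash
python3 st.py
```

```text
21.8333 [0.502  0.3479 0.03  ] [1.7994e+02 6.0000e-02 1.6672e+02] q6 -44.8 F [ 0.43  0.19 -2.94] M [ 0.031  0.001 -0.015] gap 0.233
```

Contact is starting, so I press a trace more, release and rise.

move_arm:
  plan:
    - [0, 0, 0.05, 0, 0, 0, 255]
    - [0, 0, 0, 0, 0, 0, 200]
    - [0, 0, 0, 0, 0, 0, 100]
    - [0, 0, 0, 0, 0, 0, 80]
    - [0, 0, 0, 0, 0, 0, 60]
    - [0, 0, 0, 0, 0, 0, 60]
    - [0, 0, 0, 0, 0, 0, 60]
    - [0, 0, 0, 0, 0, 0, 60]

```text
time_s: 22.5
position: [0.5015, 0.3476, 0.0286]
ee_rot: [-180.0, 0.0, 166.7]
wrist_force: [-0.2, -0.3, 0.2]
finger_gap: 0.765
```

move_arm:
  plan:
    - [0, 0, -0.5, 0, 0, 0, 60]
    - [0, 0, -2, 0, 0, 0, 60]
    - [0, 0, -3, 0, 0, 0, 60]
    - [0, 0, -4, 0, 0, 0, 60]
    - [0, 0, -4, 0, 0, 0, 60]
    - [0, 0, -4, 0, 0, 0, 60]
    - [0, 0, -4, 0, 0, 0, 60]
    - [0, 0, 0, 0, 0, 0, 60]

```text
time_s: 23.17
position: [0.5043, 0.3493, 0.252]
ee_rot: [179.6, 0.4, 166.7]
wrist_force: [1.2, 0.7, -0.1]
finger_gap: 0.765
```

Run:
```python
import st
from h import *
from rig import imaging
c=imaging.camera("top"); np.savez("top7.npz",**c); c0=np.load("top0.npz")
f=c["frame"][...,::-1]
a=cv2.resize(f,(420,315)); b=cv2.resize(f[110:180,365:435],(315,315),interpolation=2)
cv2.imwrite("pics/t7.png",np.hstack([a,b]))
```

```text
23.1667 [0.5043 0.3493 0.252 ] [179.56   0.44 166.73] q6 -44.8 F [ 1.25  0.67 -0.08] M [ 0.025 -0.014  0.01 ] gap 0.765
```

View pics/t7.png

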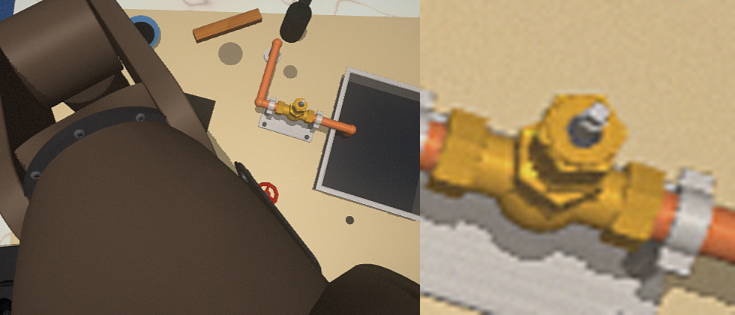

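The top view has the spanner hidden by the arm; the nut at crop (583,130) is clear. I check the spanner numerically from the wrist camera, then look at the nut closely.

Run:
```python
import st
from h import *
from rig import imaging
c=imaging.camera("wrist"); P=cloud(c); g=c["frame"].min(-1)
G=np.array([.5,.3475]); d=np.array([.973,-.23]); n=np.array([.23,.973])
a=(P[...,:2]-G)@d; b=(P[...,:2]-G)@n
for lo in np.arange(-.13,.11,.03):
    k=(a>lo)&(a<lo+.03)&(abs(b)<.05)&(g>120)&(c["range_z"]>0)&(P[...,2]<.05)
    print(round(lo,2),k.sum(),np.median(P[k][:,2]).round(4) if k.any() else 0, np.median(b[k]).round(4) if k.any() else 0)
k=(abs(b)>.02)&(abs(b)<.035)&(abs(a)<.05)&(P[...,2]<.05);print("mat z",np.median(P[k][:,2]))
from h import delta
delta(st.s,[.5972,-.0418,.2554])
```

```text
23.2167 [0.5033 0.3487 0.2486] [179.68   0.32 166.73] q6 -44.8 F [ 0.15 -0.86 -0.44] M [ 0.007 -0.022 -0.02 ] gap 0.758
-0.13 994 0.0113 0.0052
-0.1 766 0.0114 0.008
-0.07 686 0.0115 0.0073
-0.04 624 0.0116 0.0083
-0.01 600 0.0119 0.0075
0.02 848 0.0129 0.0044
0.05 1396 0.0142 0.0045
0.08 672 0.0141 -0.0128
mat z 0.002300048436484635
shift cm [-18.11 -35.85  -0.78]
```

move_arm:
  plan:
    - [-1.5, -3, 0, 0, 0, 0, 0]
    - [-1.66, -3.3, 0, 0, 0, 0, 0]
    - [-1.66, -3.3, 0, 0, 0, 0, 0]
    - [-1.66, -3.3, 0, 0, 0, 0, 0]
    - [-1.66, -3.3, 0, 0, 0, 0, 0]
    - [-1.66, -3.3, 0, 0, 0, 0, 0]
    - [-1.66, -3.3, 0, 0, 0, 0, 0]
    - [-1.66, -3.3, 0, 0, 0, 0, 0]

```text
time_s: 23.93
position: [0.5684, 0.0616, 0.2422]
ee_rot: [-180.0, -0.1, 166.7]
wrist_force: [1.0, -0.2, -0.1]
finger_gap: 0.998
```

move_arm:
  plan:
    - [-1.66, -3.3, 0, 0, 0, 0, 0]
    - [-1.66, -3.3, 0, 0, 0, 0, 0]
    - [-1.66, -3.3, 0, 0, 0, 0, 0]
    - [0, 0, 0, 0, 0, 0, 0]
    - [0, 0, 0, 0, 0, 0, 0]
    - [0, 0, 0, 0, 0, 0, 0]
    - [0, 0, 0, 0, 0, 0, 0]

```text
time_s: 24.52
position: [0.5943, -0.0434, 0.2428]
ee_rot: [180.0, -0.1, 166.8]
wrist_force: [-0.0, 2.1, -0.2]
finger_gap: 1.0
```

Run:
```python
from h import *
from rig import imaging
import st
c=imaging.camera("wrist"); np.savez("wrist8.npz",**c)
u,v=proj(c,[.5972,-.0418,.1415])[0].round().astype(int); x0,y0=u-60,v-60; print(x0,y0)
cv2.imwrite("pics/w8.png",cv2.resize(c["frame"][y0:y0+120,x0:x0+120,::-1],None,fx=5,fy=5,interpolation=2))
```

```text
24.5167 [ 0.5943 -0.0434  0.2428] [ 1.8000e+02 -9.0000e-02  1.6676e+02] q6 -83.9 F [-0.02  2.05 -0.19] M [-0.007 -0.039 -0.002] gap 1.0
223 160
```

View pics/w8.png

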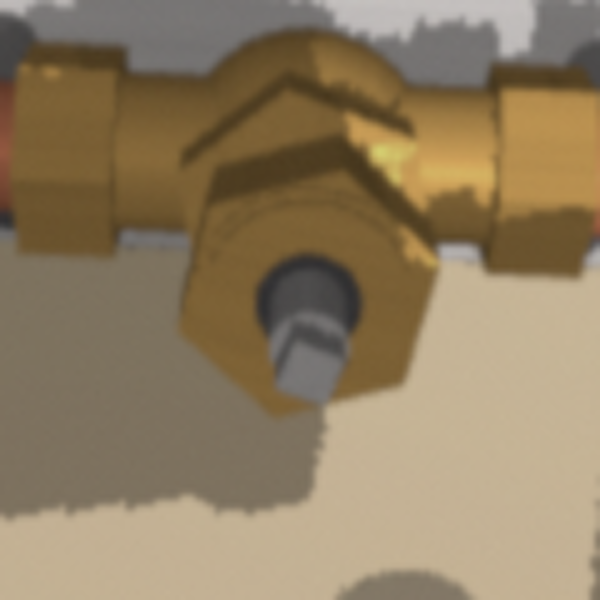

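The nut's lower corners show at (180,325), (278,415), (405,382) and (437,262).

Run:
```python
from h import *
from scipy.optimize import least_squares
c=dict(np.load("wrist8.npz"))
p=np.array([(180,325),(278,415),(405,382),(437,262)])/5+[223,160]
W=np.array([ray(c,u,v,.1415) for u,v in p])[:,:2]
a0=np.unwrap(np.arctan2(*(W-[.5972,-.0418]).T[::-1])); k=np.round((a0-a0[0])/(np.pi/3))
f=lambda x:1000*(W-x[:2]-.0183*np.c_[np.cos(x[2]+k*np.pi/3),np.sin(x[2]+k*np.pi/3)]).ravel()
r=least_squares(f,[.597,-.04,a0[0]]);print(r.x,"corners=flat dirs mod60:",np.degrees(r.x[2])%60,r.fun.round(2))
```

```text
[ 0.59682773 -0.04034677 -1.53247226] corners=flat dirs mod60: 32.195807062658844 [-0.27  0.43  0.11  0.41 -0.03 -0.01  0.2  -0.83]
```

```bash
python3 -c "
import st
from rig import workorder
print(workorder.job_done())"
```

```text
24.5667 [ 0.5944 -0.0432  0.2431] [ 1.8000e+02 -7.0000e-02  1.6679e+02] q6 -83.9 F [-1.22 -0.61  0.17] M [-0.027  0.018  0.001] gap 0.999
the job is handed in; nothing more can be done
None
```

The job is done and handed in at 24.6 s of the 72 s allowed; the interface gave no verdict.

**What I did**
- **Fingers:** I ran the nut down about 100° until the wrist torque rose from about 0.1 to 0.45–0.5 N m. I stopped within a few degrees of that point and released.
- **Spanner:** I slid the large spanner onto the flats without contact forces and swept it 90° clockwise. The wrist felt 6–8 N, which is about 0.46 N m at the nut. I backed off the play, drew the spanner off and laid it back where it had been on the mat.

**Last checks**
- **Spanner:** Depth readings show the handle level at 11–12 mm and the mat at 2 mm, so it lies flat on the mat.
- **Arm:** The gripper is open and stands clear above the nut.
- **Bystanders:** Nothing was seen to touch or move the small spanner, handwheel or tin, but I did not measure their positions again at the end.

**Disagreement:** The arm's angles with the 5° jaw play imply that the nut turned about 87°. The last wrist picture gives about 80°, so the spanner probably yielded a few degrees in the pads. With the few degrees past take-up left by the fingers, the nut stands about 80–90° past finger-tight. That is inside the 65–115° window.

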